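Tip the dish on the tilt plate to its set angle and let it level again

TASK

With the fingertips, press down the round thumb pad on the sprung corner of the tilt plate until the dial's pointer lines up with the index tab on the dial's edge, without going clearly past it. Keep it there for about a second, then let go so that the plate springs back level. Do not lift or touch the dish on the plate, do not touch the pointer or the tab, and leave everything else where it stands.

Things in the scene. Friction and masses are not known exactly. Their poses are not given: they have to be found in the camera images.
- mount: Fixed tilt stage, white metal. Base 175 x 175 x 20 mm, origin at the centre of the base's underside on the bench. Beside it, on its own -y side (the robot's right), stands the dial: a white drum, 164 mm across and 42 mm high, its centre 178 mm from the base's centre, with a paper face (top at z = 43 mm) and short scale ticks. It turns about the vertical by up to 0.45 rad from start to start, with its +x always roughly away from the robot.
- plate: Square aluminium tilt plate, 160 x 160 x 8 mm, above the base. Origin at the centre of its underside, 67 mm above the bench when level (top at 75 mm); when level its axes are the mount's. It rocks on two ball pivots under its (-x,-y) and (+x,+y) corners; only the (-x,+y) corner (robot side, left) can be pressed down, against a spring. At rest it is level against a stop; full travel is 0.30 rad (about 27 mm at the pad). It springs back by itself.
- pad_top (a point): Centre of the top of the thumb pad: a round black rubber pad (called plate_c4 in the rules), 28 mm across, 8 mm tall, fixed on the plate at (-63, +63) mm in the plate's frame, its top 83 mm above the bench at rest. 89 mm from the tilt axis. It takes about 2.5 N to start moving and about 11 N at full travel, more if pressed fast.
- needle: The dial's pointer: black, 58 mm long, 5 mm wide, turning about the drum's vertical centre line 3 to 5 mm above the face. Origin on that line at the height of the face (43 mm above the bench), its x axis along the pointer towards the tip. It turns anticlockwise seen from above as the pad goes down: 4.5 times the plate's tilt, about 0.05 rad (3 mm at its tip) for each mm of pad travel. Driven only by the plate.
- tab: The index tab, a dark steel bar 24 mm long and 8 mm wide with a clamp block (20 mm wide) on the drum's rim. Origin and zero as the needle's: x axis along the tab, outward. It starts 0.4 to 1.1 rad ahead (anticlockwise) of the resting pointer and stays where it is unless pushed; pointer and tab line up when their x axes are parallel.
- needle_tip (a point): Tip of the pointer, 60 mm from the drum's centre line, 47 mm above the bench. At rest it points 0.65 rad clockwise (towards the mount's -y) of the mount's +x.
- tab_tip (a point): Inner end of the index tab, at 60 mm from the drum's centre line, 47 mm above the bench, where the pointer's tip must come. Its x axis points outward along the tab, its y axis in the direction of the pointer's growing angle.
- seat (a point): Centre of the plate's top face, where the dish sits.
- dish: Closed round dish, 64 mm across and 16 mm high, glass with a white lid, 40 g, loose on the middle of the plate between three 8 mm pins. Origin at the centre of its underside.
- dish_stack: Bystander: stack of three clear dishes, 60 mm across, 51 mm high, beside the stage. Origin under its centre.
- bottle: Bystander: amber glass bottle, 48 mm across, 100 mm high, beside the stage. Origin under its centre.
- tube_block: Bystander: aluminium block 50 x 90 x 30 mm with six white tubes to 44 mm height, beside the stage. Origin under its centre.
Things that resemble listed ones, but are neither listed nor needed, are in the scene too. Several things have the shape of the dish; the one meant has the colours described above.

How it is judged (in metres and radians):
On the way, in this order (a step that is already met when the one before it is completed fails the run):
1. a fingertip holds the thumb pad down with the pointer lined up with the index tab (within 7 mm at the tip) for half a second (y of needle_tip in the frame of tab_tip between -0.007 and 0.007 m and contact force between the fingers and plate_c4 above 1 N), for 0.5 s.
2. the pad is let go and the plate is level again (angle between plate's own z axis and vertical below 0.02 rad and contact force between the fingers and plate_c4 below 0.1 N), for 0.3 s.
At the end, for the whole second after the job is handed in: The plate has been pressed to the tab, held half a second (pointer tip within 7 mm of the tab) and released: it is level again (tilt under 0.02 rad), the dish rests on its seat (within 8 mm), the tab has not moved (4 mm) and the bystanders stand where they were (20 mm) (angle between plate's own z axis and vertical below 0.02 rad and distance between dish and seat below 0.008 m and linear speed of dish below 0.02 m/s and distance of tab_tip from where it was at the start of the episode below 0.004 m and distance of each of dish_stack, bottle, tube_block from where it was at the start of the episode below 0.02 m); the robot touches nothing.
It fails at once if the pointer is pushed more than 12 mm past the tab (y of needle_tip in the frame of tab_tip above 0.012 m).
It fails at once if the dish is touched by the robot or lifted off the plate (z of dish in the frame of seat above 0.008 m or contact force between any of the fingers, the arm and dish above 0.5 N).
It fails at once if the pointer or the tab is touched (contact force between any of the fingers, the arm and needle above 0.5 N or contact force between any of the fingers, the arm and tab above 0.5 N).
It fails at once if the index tab is shifted (distance of tab_tip from where it was at the start of the episode above 0.004 m).
It fails at once if a bystander is moved or lifted (distance of any of dish_stack, bottle, tube_block from where it was at the start of the episode above 0.02 m).
It also fails if it takes over 32 s, if anything falls off the work surface, if the arm or the gripper's body presses on something with over 40 N, if the wrist force passes 120 N, or if a joint passes its speed limit or range.

ROBOT

A 6-joint arm with a two-finger parallel gripper is mounted at the origin on the work surface. World frame = base frame: x ahead of the robot, y to its left, z up, the work surface at z = 0. Lengths are in mm, angles in rad, forces in N, time in s.
With the tool pointing down it reaches from about 350 to 975 mm from the base axis. Payload 7.1 kg.
Tool frame: the origin (TCP) lies between the finger pads; the fingertips stand 19 mm ahead of it and the grasp point (between the pads) is the TCP; y points along the fingers, z is the direction in which the jaws open and shut, and the axes are right-handed (so a half turn about y gives the same grasp; the last joint's range is limited). The gripper opens to 88 mm and grips with 3 to 60 N. Pads are 20 mm wide; open, the fingers measure 115 mm over their backs; the gripper's body (75 mm by 178 mm) begins 61 mm behind the grasp point.
Start: joints at [-1.351, 0.423, 1.63, -0, 1.089, -0.019], TCP at [147.855, -607.243, 241.675] pointing down, gripper open.
Joint ranges: [-3, 3], [-0.9, 2.11], [0.09, 2.58], [-1.31, 4.45], [0.11, 2.69], [-2.54, 2.54]. Speed limits (rad/s): [2.39, 2.39, 3.01, 3.14, 3.14, 3.14].

INTERFACE

Orientations are given as a rotation vector (axis times angle).
In Python, from workcell import ctrl gives the robot as it stands.
- The arm moves only by the tool servo_tool, never from a script. Its argument "moves" is text: rows parted by semicolons, each of 6 numbers parted by spaces: the shift along the world's x, y, z in m, then the turn, a rotation vector about the world's x, y, z in degrees. A call has 1 to 8 rows; each row is the pose to reach, as a shift and turn from the pose commanded when the call began; what a row does not reach only later rows make up. A row lasts 1/8 s, in which the tool goes at most 62.5 mm and 10.7 degrees, less where a joint would pass 70% of its speed; a pose out of reach is approached as far as the arm can. A call with a gripper value outside its range is refused whole. "hand" is the closure in counts, from 0 (fully open) to 255 (shut), set as the call begins (left out, the last holds). The fingers move at their own pace and stop on an object; the grip force is fixed at half the most. Time passes only in rows, so rows that repeat a pose let the fingers close. It gives the time, the measured TCP pose, the force and the opening at its end, in the units of the state.
- ctrl.get_obs(): the state, without advancing time (a new reading comes with each control period).
- ctrl.get_image(name): name is "scene" or "top"; returns a dict with "pixels" (420x560x3 uint8, red, green, blue), "depth" (420x560 float32, mm along the optical axis (not along the pixel's ray), 0 where there is no reading), "vertical_fov" (degrees; the focal length in pixels is half the picture's height over the tangent of half this angle, whatever the lens; pixels are square), "cx", "cy" (the principal point, pixels), "xyz" and "attitude" of the camera in the world. Camera axes: x right, y up, looking along -z (the intrinsics and any distortion apply to the point x, -y, -z); pixel columns grow to the right and rows downward; lengths in mm; the calibration is good to about 2 mm. A picture is of the moment at which its call begins.
- ctrl.close_job(): hands the job in, once; it reports no verdict.
The state is a dict: "t": time; "qpos": joint angles; "qvel": joint speeds; "joint_torque": joint torques, N m; "ee_pos": TCP position; "orientation": TCP orientation; "ft_force": force on the tool from outside, world axes, zero at the start; "moment": the same for the moment, N m; "width": finger opening in mm.
Only numpy, scipy, OpenCV 4.12 (cv2) and the standard library are available. Lean on these libraries where they do the work, as an engineer would, in place of code of your own. Each camera call takes 0.05 s, during which the arm holds its last target.

## Working session

There is one attempt and no reset: what is moved stays moved. The work goes in short steps, Python scripts to look and compute and a tool call to move; the robot and the scene stay as the last step left them, time stands still between calls to the robot, and variables do not carry over. Pictures are saved under pics/ and viewed, and the job is handed in when it is done.

Besides the shell and the picture viewer there is one more tool, called after ">>>" by a JSON object that holds its "name" and its "arguments", one argument or row to a line. servo_tool: Moves the arm, as the interface text tells. Its arguments: {"type":"object","properties":{"moves":{"type":"string"},"hand":{"type":"number"}},"required":["moves"]}

```bash
mkdir -p pics; ls
cat > h.py <<'E'
import numpy as np, cv2
from workcell import ctrl
def grab(n):
    d=ctrl.get_image(n); return d
def save(d,f): cv2.imwrite(f,d["pixels"][:,:,::-1])
E
python3 - <<'E'
from h import *
for n in("scene","top"):
    d=grab(n); save(d,f"pics/{n}0.png"); np.savez(f"{n}0.npz",**d)
    print(n,{k:v for k,v in d.items() if k not in("pixels","depth")})
print(ctrl.get_obs())
E
```

```text
pics
scene {'vertical_fov': 57.40203240426539, 'cx': 272.52832115246355, 'cy': 208.74826695894103, 'xyz': array([803.87723911, 437.49476962, 726.48724286]), 'attitude': array([0.22851817, 0.7853537 , 2.47384641])}
top {'vertical_fov': 48.77410656550878, 'cx': 277.9068389800145, 'cy': 210.50641582512833, 'xyz': array([383.73012459,  69.34940546, 930.7902531 ]), 'attitude': array([ 0.17571004, -0.17837864, -1.63904818])}
{'t': 0.1, 'qpos': array([-1.35099963e+00,  4.23726925e-01,  1.63056853e+00, -5.33069252e-07,
        1.08858461e+00, -1.90204235e-02]), 'qvel': array([-0.00023295, -0.00072659, -0.00242708,  0.00037696, -0.00146048,
        0.00097144]), 'joint_torque': array([-4.32059278e-04, -5.45616210e+01, -2.74323589e+01,  6.45234645e-02,
        1.88484555e-02, -3.70987584e-05]), 'ee_pos': array([ 147.76095328, -606.82241877,  241.02052078]), 'orientation': array([-0.25145837,  2.09605773, -2.09335542]), 'ft_force': array([-0.06885744, -0.32937511,  0.54565427]), 'moment': array([-0.00727293, -0.00337995, -0.02623112]), 'width': 87.74821454575358}
```

View pics/scene0.png

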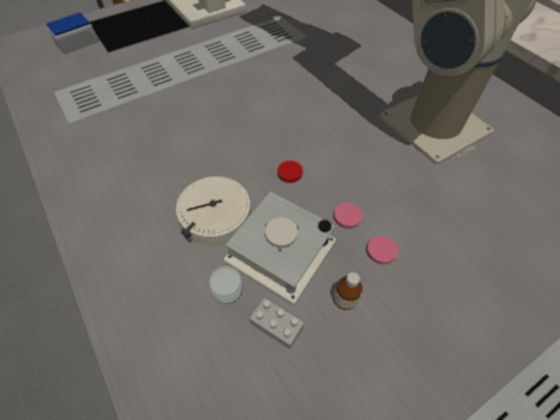

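View pics/top0.png

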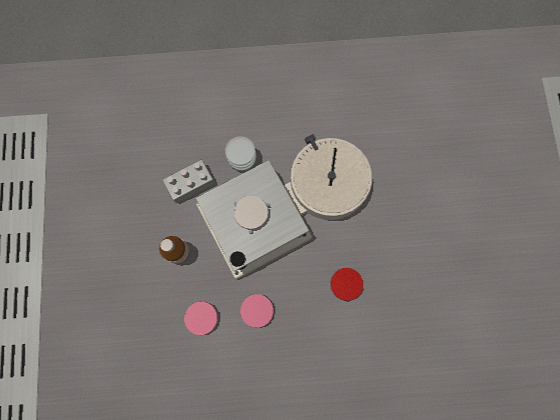

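The top view shows the pad (black disc) at (237,259) on the plate corner on the robot side, left. The dish is at (251,212), the pointer runs from (332,176) to (334,148), and the tab is at (312,143). The scene view shows the pad at (325,226), the tab at (187,231) and the pointer hub at (213,203).

Things that could be mistaken for the targets:
- **Dish:** pink discs at (201,318) and (257,311), a red disc at (347,284), and the clear stack at (241,152). The white-lid dish at (251,212) matches the description.
- **Pad:** the black hub of the dial at (332,176) and the dark tab clamp at (312,143). The black disc at (237,259) matches.

Next I'll measure.

```bash
cat >> h.py <<'E'
from scipy.spatial.transform import Rotation as R
def cam(d):
    f=210/np.tan(np.radians(float(d["vertical_fov"]))/2); return f,float(d["cx"]),float(d["cy"]),np.array(d["xyz"]),R.from_rotvec(d["attitude"]).as_matrix()
def ray(d,u,v):
    f,cx,cy,o,M=cam(d); return o,M@np.array([(u-cx)/f,-(v-cy)/f,-1.])
def onplane(d,u,v,z):
    o,r=ray(d,u,v); return o+r*(z-o[2])/r[2]
def bydepth(d,u,v):
    o,r=ray(d,u,v); return o+r*float(d["depth"][int(round(v)),int(round(u))])
def proj(d,p):
    f,cx,cy,o,M=cam(d); q=M.T@(np.array(p)-o); return cx+f*q[0]/-q[2], cy-f*q[1]/-q[2]
def blobs(d,u0,u1,v0,v1,thr,amin=8):
    g=d["pixels"].max(2)[v0:v1,u0:u1]; n,l,s,c=cv2.connectedComponentsWithStats((g<thr).astype(np.uint8))
    return [(c[i]+[u0,v0],s[i,4],np.argwhere(l==i)[:,::-1]+[u0,v0]) for i in range(1,n) if s[i,4]>=amin]
E
python3 - <<'E'
from h import *
t=dict(np.load("top0.npz")); s=dict(np.load("scene0.npz"))
print("bench depth z", [bydepth(t,u,v).round(1) for u,v in((100,100),(450,350),(120,380))],[bydepth(s,u,v).round(1) for u,v in((150,330),(420,330),(250,150))])
for n,d,bx in(("top",t,(225,250,248,272)),("scene",s,(314,336,216,236))):
    for c,a,p in blobs(d,*bx,60): print(n,"pad",c.round(1),a,onplane(d,*c,83).round(1),"byd",bydepth(d,*c).round(1))
for n,d,bx in(("top",t,(285,380,130,225)),("scene",s,(170,255,170,245))):
    for c,a,p in blobs(d,*bx,70): print(n,"dial",c.round(1),a,p.min(0),p.max(0),onplane(d,*c,47).round(1),"byd",bydepth(d,*c).round(1))
def crop(d,x,y,w,h,k,f): cv2.imwrite(f,cv2.resize(d["pixels"][y:y+h,x:x+w,::-1],None,fx=k,fy=k,interpolation=cv2.INTER_CUBIC))
crop(t,190,125,190,160,4,"pics/crop_t.png"); crop(s,165,160,190,140,4,"pics/crop_s.png")
E
```

```text
bench depth z [array([8.712e+02, 4.286e+02, 2.000e-01]), array([ 294.8, -250.4,   -1.8]), array([287.4, 384.6,   0.6])] [array([876. , 117.2,  -1.6]), array([442. , 391. ,  -2.1]), array([ 479.1, -185. ,    0.5])]
top pad [237.3 258.5] 166 [491.5 141.6  83. ] byd [491.4 141.5  84.4]
top pad [242.  267.7] 12 [474.2 134.   83. ] byd [480.1 138.3  27.7]
scene pad [324.4 225.6] 112 [495.1 143.3  83. ] byd [495.2 143.4  83.1]
top dial [311.3 141.3] 78 [305 135] [317 149] [722.2 -17.9  47. ] byd [722.3 -18.   46.8]
top dial [332.3 168.8] 93 [328 148] [336 185] [660.8 -54.3  47. ] byd [659.8 -53.9  50.1]
top dial [359.8 205.7] 142 [337 182] [373 220] [ 581.4 -100.5   47. ] byd [ 591.5 -109.2    1.9]
top dial [304.2 218. ] 22 [301 213] [307 224] [565.2  10.2  47. ] byd [574.6   7.2   1.4]
top dial [331.5 220. ] 8 [328 220] [335 220] [557.2 -42.3  47. ] byd [566. -48.   2.]
scene dial [212.9 202.9] 29 [207 201] [220 205] [649.  -51.1  47. ] byd [650.  -48.2  51. ]
scene dial [186.8 232.9] 81 [182 224] [193 240] [730.2 -11.   47. ] byd [730.4  -9.9  48.7]
```

View pics/crop_t.png

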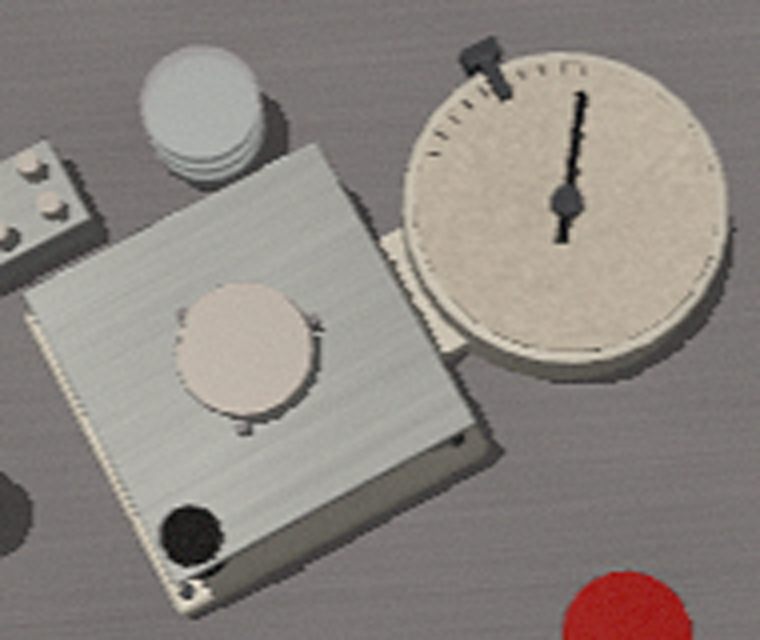

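View pics/crop_s.png

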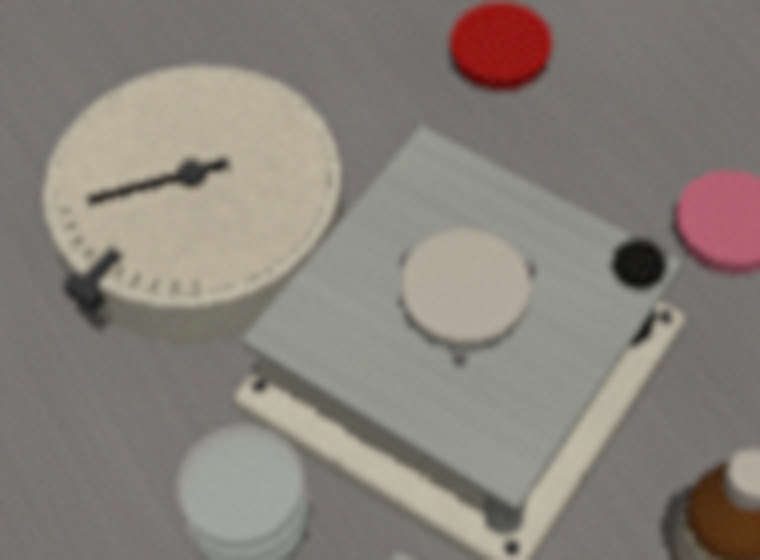

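The crops confirm the choices: round black pad on the robot-side left corner, white-lid dish, pointer, and tab with its clamp block. Next I'll measure the angles.

```bash
cat >> h.py <<'E'
def measure(d,n):
    # drum centre from face contour (bright) at z=43, needle & tab directions from it
    bx=dict(top=(285,380,130,225),scene=(165,258,170,250))[n]
    hsv=cv2.cvtColor(d["pixels"],cv2.COLOR_RGB2HSV)
    return bx
def world(d,p,z): return np.array([onplane(d,u,v,z)[:2] for u,v in p])
def ang(v): return float(np.arctan2(v[1],v[0]))
def pca(P):
    c=P.mean(0); w=np.linalg.svd(P-c,full_matrices=False)[2][0]; return c,w
E
python3 - <<'E'
from h import *
t=dict(np.load("top0.npz")); s=dict(np.load("scene0.npz"))
for n,d,bx in(("top",t,(285,380,130,225)),("scene",s,(170,255,170,245))):
    u0,u1,v0,v1=bx
    # drum face: points by depth with z 36..60
    V,U=np.mgrid[v0:v1,u0:u1]; f,cx,cy,o,M=cam(d)
    D=d["depth"][v0:v1,u0:u1].astype(float)
    rr=np.stack([(U-cx)/f,-(V-cy)/f,-np.ones_like(U,float)],-1)@M.T; X=o+rr*D[...,None]
    m=((abs(X[...,2]-43)<5)&(D>0)).astype(np.uint8); m=cv2.morphologyEx(m,cv2.MORPH_OPEN,np.ones((9,9)))
    k=max(cv2.findContours(m,cv2.RETR_EXTERNAL,cv2.CHAIN_APPROX_NONE)[0],key=cv2.contourArea)
    P=world(d,k[:,0]+[u0,v0],43); (c,r)=cv2.minEnclosingCircle(P.astype(np.float32)); A=np.c_[2*P,np.ones(len(P))]
    q=np.linalg.lstsq(A,(P**2).sum(1),rcond=None)[0]; 
    C=q[:2]; print(n,"drum C",C.round(1),"r",np.sqrt(q[2]+C@C).round(1))
    for c,a,p in blobs(d,*bx,75,15):
        W=world(d,p,47); rad=np.hypot(*(W-C).T); 
        cc,w=pca(W)
        if w@(cc-C)<0:w=-w
        print("  ",c.round(0),a,"cen",cc.round(1),"r",rad.min().round(),rad.max().round(),"ang cen",round(ang(cc-C),3),"pca",round(ang(w),3))
        if 40<rad.min():
            q=W[rad<78]; print("   inner bar mean ang",round(ang(q.mean(0)-C),3),"n",len(q),"pca",round(ang(pca(q)[1]),3))
        elif rad.max()<75:
            q=W[rad>25]; print("   outer needle ang",round(ang(q.mean(0)-C),3),len(q),"r",rad.max())
    # plate top outline by depth ~75
    V,U=np.mgrid[120:300,170:350]; D=d["depth"][120:300,170:350].astype(float)
    X=o+(np.stack([(U-cx)/f,-(V-cy)/f,-np.ones_like(U,float)],-1)@M.T)*D[...,None]
    m=((abs(X[...,2]-78)<9)&(D>0)).astype(np.uint8); m=cv2.morphologyEx(m,cv2.MORPH_OPEN,np.ones((9,9)))
    k=max(cv2.findContours(m,cv2.RETR_EXTERNAL,cv2.CHAIN_APPROX_NONE)[0],key=cv2.contourArea)
    W=world(d,k[:,0]+[170,120],75); print("  plate rect",cv2.minAreaRect(W.astype(np.float32)), "medZ",np.median(X[m>0][:,2]))
E
```

```text
top drum C [643.9 -47.2] r 67.5
   [311. 141.] 88 cen [723.  -17.7] r 65.0 97.0 ang cen 0.358 pca 0.416
   inner bar mean ang 0.342 n 21 pca -2.697
   [332. 169.] 107 cen [659.8 -53.9] r 1.0 63.0 ang cen -0.397 pca -0.234
   outer needle ang -0.297 35 r 62.6068222323269
   [358. 207.] 175 cen [579.4 -96.5] r 82.0 91.0 ang cen -2.489 pca -0.922<stdin>:20: RuntimeWarning: Mean of empty slice.
  ret = um.true_divide(
h.py:28: RuntimeWarning: Mean of empty slice.
  c=P.mean(0); w=np.linalg.svd(P-c,full_matrices=False)[2][0]; return c,w
Traceback (most recent call last):
  File "h.py", line 28, in pca
    c=P.mean(0); w=np.linalg.svd(P-c,full_matrices=False)[2][0]; return c,w
                   ~~~~~~~~~~~~~~~~~~~~~~~~~~~~~~~~~~~~~~~~~^^^
IndexError: index 0 is out of bounds for axis 0 with size 0
```

Run:
```python
from h import *
t=dict(np.load("top0.npz")); s=dict(np.load("scene0.npz"))
for n,d,bx,px in(("top",t,(285,380,130,225),(190,320,155,285)),("scene",s,(165,256,170,250),(220,345,185,305))):
    u0,u1,v0,v1=bx; f,cx,cy,o,M=cam(d)
    def X(b):
        u0,u1,v0,v1=b; V,U=np.mgrid[v0:v1,u0:u1]; D=d["depth"][v0:v1,u0:u1].astype(float)
        return o+(np.stack([(U-cx)/f,-(V-cy)/f,-np.ones_like(U,float)],-1)@M.T)*D[...,None]
    x=X(bx); m=((abs(x[...,2]-43)<6)).astype(np.uint8); m=cv2.morphologyEx(m,cv2.MORPH_CLOSE,np.ones((3,3)));m=cv2.morphologyEx(m,cv2.MORPH_OPEN,np.ones((7,7)))
    k=max(cv2.findContours(m,cv2.RETR_EXTERNAL,cv2.CHAIN_APPROX_NONE)[0],key=cv2.contourArea)
    P=world(d,k[:,0]+[u0,v0],43).astype(np.float32); e=cv2.fitEllipse(P); print(n,"drum ellipse",np.round(e[0],1),np.round(e[1],1),"encl",cv2.minEnclosingCircle(P))
    for c,a,p in blobs(d,*bx,75,15):
        W=world(d,p,47); cc,w=pca(W)
        if a<60 or a>130 : print("   skip",c,a); 
        print("  ",c.round(0),a,"cen",cc.round(1),"pca",round(ang(w),3),"ext",((W-cc)@w).min().round(1),((W-cc)@w).max().round(1), (cc+w*((W-cc)@w).min()).round(1),(cc+w*((W-cc)@w).max()).round(1))
    x=X(px); m=((abs(x[...,2]-75)<4)).astype(np.uint8); m=cv2.morphologyEx(m,cv2.MORPH_OPEN,np.ones((7,7)))
    k=max(cv2.findContours(m,cv2.RETR_EXTERNAL,cv2.CHAIN_APPROX_NONE)[0],key=cv2.contourArea)
    W=world(d,k[:,0]+[px[0],px[2]],75); print("  plate rect",cv2.minAreaRect(W.astype(np.float32)),"z",np.median(x[m>0][:,2]))
```

```text
top drum ellipse [648.5 -49.2] [160.  164.8] encl ((652.656982421875, -46.223690032958984), 87.62510681152344)
   [311. 141.] 88 cen [723.  -17.7] pca -2.725 ext -12.2 19.8 [734.2 -12.7] [704.9 -25.7]
   [332. 169.] 107 cen [659.8 -53.9] pca 2.907 ext -45.5 33.2 [704.1 -64.5] [627.6 -46.2]
   skip [357.89142857 206.92      ] 175
   [358. 207.] 175 cen [579.4 -96.5] pca 2.22 ext -57.3 61.7 [ 614.  -142.1] [542.1 -47.4]
   skip [304.         218.14814815] 27
   [304. 218.] 27 cen [565.   10.7] pca -2.965 ext -9.4 12.7 [574.2  12.4] [552.5   8.5]
  plate rect ((575.0646362304688, 111.82260131835938), (159.6685791015625, 159.48440551757812), 24.40183448791504) z 75.35819664891176
scene drum ellipse [651.7 -49.6] [160.4 165.5] encl ((657.046875, -49.96997833251953), 87.71529388427734)
   skip [212.9375 202.9375] 32
   [213. 203.] 32 cen [649.1 -50.9] pca -0.222 ext -16.0 13.0 [633.5 -47.4] [661.8 -53.8]
   [187. 232.] 95 cen [729.1 -12.5] pca 1.013 ext -22.6 19.0 [717.2 -31.7] [739.2   3.6]
  plate rect ((577.3394165039062, 110.98565673828125), (161.06890869140625, 160.2272491455078), 24.356515884399414) z 74.89893638529361
```

Checks: the plate fits as a 160 mm square at z = 75 with yaw 0.426 rad. The drum centre is about (649,-49.5), which agrees with plate + 178 mm. The pointer at -0.23 rad matches 0.426 - 0.65. The pad is at about (492.5,142.5,83), and the tab is at about 0.41 rad. That leaves about 0.63 rad for the pointer to turn, or about 12.5 mm of pad travel. I'll close the fingers and move above the pad, keeping high.

>>> {"name": "servo_tool", "arguments": {
  "moves": "0.04 0.04 0 0 0 0; 0.08 0.08 0 0 0 0; 0.12 0.12 0 0 0 0; 0.16 0.16 0 0 0 0; 0.20 0.20 0 0 0 0; 0.24 0.24 0 0 0 0; 0.28 0.28 0 0 0 0; 0.30 0.31 0 0 0 0",
  "hand": 255
}}

```text
t: 1.1
ee_pos: [449.3, -295.3, 241.5]
orientation: [-0.253, 2.094, -2.093]
ft_force: [0.0, -1.2, 0.4]
width: 11.4
```

>>> {"name": "servo_tool", "arguments": {
  "moves": "0.005 0.06 0 0 0 0; 0.01 0.12 0 0 0 0; 0.015 0.18 0 0 0 0; 0.02 0.24 0 0 0 0; 0.03 0.30 0 0 0 0; 0.04 0.36 -0.02 0 0 0; 0.045 0.41 -0.05 0 0 0; 0.045 0.44 -0.08 0 0 0"
}}

```text
t: 2.1
ee_pos: [493.0, 145.2, 160.8]
orientation: [-0.252, 2.093, -2.093]
ft_force: [0.5, 0.1, 0.1]
width: 0.5
```

>>> {"name": "servo_tool", "arguments": {
  "moves": "0 0 -0.015 0 0 0; 0 0 -0.03 0 0 0; 0 0 -0.03 0 0 0"
}}

```text
t: 2.48
ee_pos: [492.4, 141.5, 131.0]
orientation: [-0.252, 2.096, -2.097]
ft_force: [-0.1, 0.3, -0.3]
width: 0.4
```

```bash
cat >> h.py <<'E'
def crop(d,x,y,w,h,k,f): cv2.imwrite(f,cv2.resize(d["pixels"][y:y+h,x:x+w,::-1],None,fx=k,fy=k,interpolation=cv2.INTER_CUBIC))
E
python3 - <<'E'
from h import *
t=grab("top");s=grab("scene");crop(t,160,100,240,190,3,"pics/t1.png");crop(s,165,130,220,150,3,"pics/s1.png");np.savez("t1.npz",**t);np.savez("s1.npz",**s)
print(ctrl.get_obs()["ee_pos"],ctrl.get_obs()["ft_force"])
E
```

```text
[493.30361332 141.8296711  132.15661079] [-0.86080618  0.54505749  0.0269407 ]
```

View pics/t1.png

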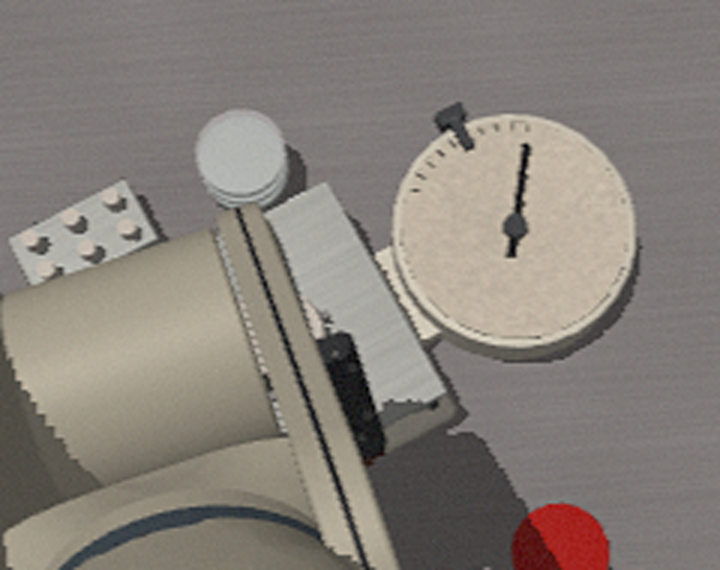

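View pics/s1.png

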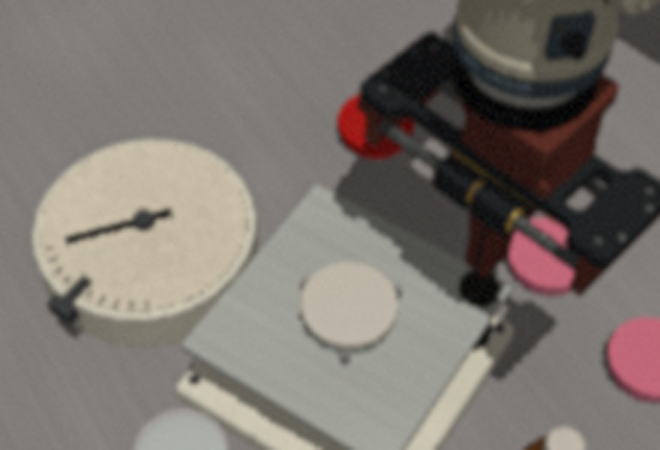

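The gripper is over the pad with the fingertips just above it (scene crop (480,275), pad at (480,288)), and both views still show the dial clearly. I'll go down to contact, then press slowly.

>>> {"name": "servo_tool", "arguments": {
  "moves": "0 0 -0.01 0 0 0; 0 0 -0.02 0 0 0; 0 0 -0.027 0 0 0; 0 0 -0.029 0 0 0; 0 0 -0.031 0 0 0; 0 0 -0.033 0 0 0; 0 0 -0.033 0 0 0"
}}

```text
t: 3.45
ee_pos: [492.5, 142.8, 98.7]
orientation: [-0.252, 2.095, -2.095]
ft_force: [-4.2, -0.6, 4.6]
width: 0.3
```

```bash
cat > dial.py <<'E'
from h import *
import sys
Cs=dict(top=np.array([648.5,-49.5]),scene=np.array([651.5,-49.8]))
def meas(n,d):
    bx=dict(top=(285,380,130,225),scene=(165,256,170,250))[n]; u0,u1,v0,v1=bx; C=Cs[n]
    g=d["pixels"].max(2)[v0:v1,u0:u1]; vv,uu=np.nonzero(g<85); W=world(d,np.c_[uu+u0,vv+v0],47)
    q=W-C; r=np.hypot(*q.T); a=np.arctan2(q[:,1],q[:,0])
    N=(r>15)&(r<54)&(abs(a)<1.2); T=(r>61)&(r<80)&(a>.1)&(a<.9)
    # back tail excluded by |a|
    na=ang(q[N].mean(0)) if N.any() else None; ta=ang(q[T].mean(0)) if T.any() else None
    return na,N.sum(),ta,T.sum()
if __name__=="__main__":
    tag=sys.argv[1]
    for n in("top","scene"):
        d=grab(n); m=meas(n,d); print(n,m,"tip gap mm",60*np.sin(m[0]-m[2]) if m[0] is not None and m[2] is not None else None)
        crop(d,*((280,125,105,105) if n=="top" else (165,165,180,110)),4,f"pics/{n}_{tag}.png")
    o=ctrl.get_obs(); print(o["t"],o["ee_pos"].round(2),o["ft_force"].round(2))
E
python3 -c "
from dial import *
for n,fs in(('top',('top0','t1')),('scene',('scene0','s1'))):
    for f in fs: print(n,meas(n,dict(np.load(f+'.npz'))))
"; python3 dial.py a
```

```text
top (-0.294731710276718, np.int64(42), 0.40171680251564534, np.int64(33))
top (-0.294731710276718, np.int64(42), 0.40171680251564534, np.int64(33))
scene (-0.30545367920421246, np.int64(23), 0.396398093055662, np.int64(23))
scene (-0.3036387735971814, np.int64(19), 0.39276026040603473, np.int64(21))
top (-0.08144837193786919, np.int64(35), 0.40171680251564534, np.int64(33)) tip gap mm -27.87506108386408
scene (-0.09830568334234821, np.int64(19), 0.39276026040603473, np.int64(21)) tip gap mm -28.293968268998853
3.55 [492.76 142.75  98.79] [-3.39  0.01  3.5 ]
```

Run:
```python
from h import *
for n,f,bx in(("top","top0",(320,345,160,192)),("scene","scene0",(200,228,193,213))):
    d=dict(np.load(f+".npz")); u0,u1,v0,v1=bx; g=(d["pixels"].max(2)[v0:v1,u0:u1]<95).astype(np.uint8)
    m=cv2.morphologyEx(g,cv2.MORPH_OPEN,cv2.getStructuringElement(cv2.MORPH_ELLIPSE,(5,5))); M=cv2.moments(m,True)
    u=M["m10"]/M["m00"]+u0; v=M["m01"]/M["m00"]+v0; print(n,u,v,M["m00"],onplane(d,u,v,50).round(1),bydepth(d,u,v).round(1))
```

```text
top 331.1458333333333 175.1875 48.0 [646.9 -50.3  50. ] [647.  -50.4  49.8]
scene 212.5 203.0 22.0 [650.7 -49.1  50. ] [650.2 -50.6  47.9]
```

>>> {"name": "servo_tool", "arguments": {
  "moves": "0 0 -0.0015 0 0 0; 0 0 -0.003 0 0 0; 0 0 -0.0045 0 0 0; 0 0 -0.0045 0 0 0"
}}

```text
t: 4.05
ee_pos: [492.4, 142.9, 94.2]
orientation: [-0.252, 2.095, -2.095]
ft_force: [-5.0, 1.8, 5.5]
width: 0.5
```

```bash
python3 dial.py b
```

```text
top (0.16622262410214012, np.int64(40), 0.40355712596069104, np.int64(32)) tip gap mm -14.106761130147682
scene (0.1586305488374915, np.int64(19), 0.39276026040603473, np.int64(21)) tip gap mm -13.919791767642527
4.15 [492.39 142.9   94.25] [-5.16  1.55  6.23]
```

>>> {"name": "servo_tool", "arguments": {
  "moves": "0 0 -0.001 0 0 0; 0 0 -0.002 0 0 0; 0 0 -0.0025 0 0 0; 0 0 -0.0025 0 0 0"
}}

```text
t: 4.65
ee_pos: [492.3, 143.0, 91.8]
orientation: [-0.252, 2.096, -2.095]
ft_force: [-6.5, 2.1, 7.3]
width: 0.1
```

```bash
sed -i 's/^Cs=.*/Cs=dict(top=np.array([646.9,-50.4]),scene=np.array([650.5,-50.3]))/' dial.py; python3 -c "
from dial import *
print(meas('top',dict(np.load('top0.npz'))),meas('scene',dict(np.load('scene0.npz'))))"; python3 dial.py c
```

```text
(-0.2584639774683255, np.int64(40), 0.40431566988356654, np.int64(32)) (-0.283014746152806, np.int64(23), 0.3969013302304241, np.int64(22))
top (0.3130492421525814, np.int64(38), 0.40525210525914523, np.int64(31)) tip gap mm -5.524336612953113
scene (0.3147221137696148, np.int64(22), 0.39508194997088963, np.int64(21)) tip gap mm -4.816402447625492
4.75 [492.29 142.95  91.81] [-5.83  2.01  6.11]
```

View pics/top_c.png

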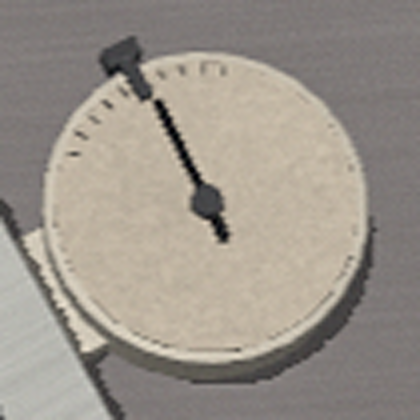

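View pics/scene_c.png

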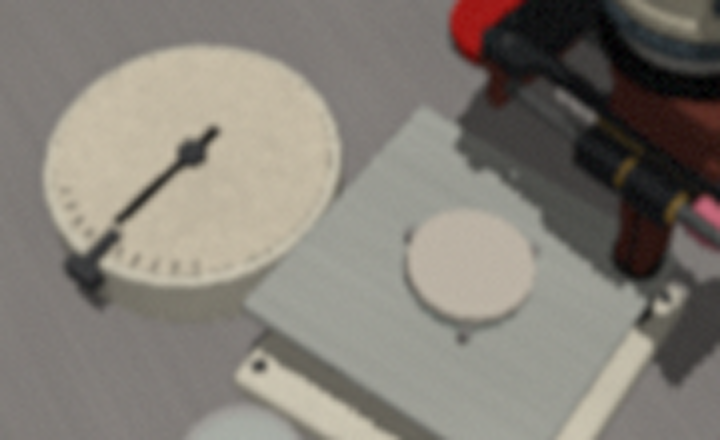

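The pointer tip (top crop (157,103)) is about 5 mm short of the tab's inner end (146,98), and the scene view agrees. I'll go 1.3 mm further down, then hold.

>>> {"name": "servo_tool", "arguments": {
  "moves": "0 0 -0.0006 0 0 0; 0 0 -0.0013 0 0 0; 0 0 -0.0013 0 0 0; 0 0 -0.0013 0 0 0"
}}

```text
t: 5.25
ee_pos: [492.2, 143.0, 90.5]
orientation: [-0.252, 2.096, -2.095]
ft_force: [-6.3, 2.2, 6.4]
width: 0.6
```

```bash
python3 dial.py d
```

```text
top (0.38059966223819786, np.int64(41), 0.40719506256913807, np.int64(30)) tip gap mm -1.595535913168446
scene (0.3800139643426064, np.int64(21), 0.3930632012722208, np.int64(20)) tip gap mm -0.7829319953881549
5.35 [492.21 142.98  90.52] [-6.59  0.55  6.22]
```

View pics/top_d.png

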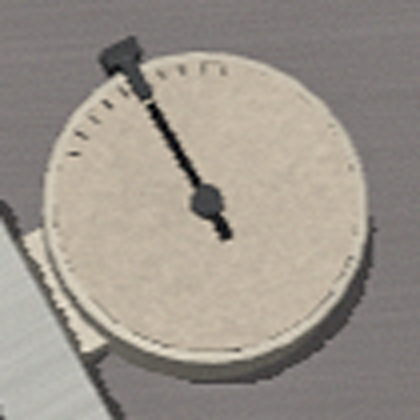

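View pics/scene_d.png

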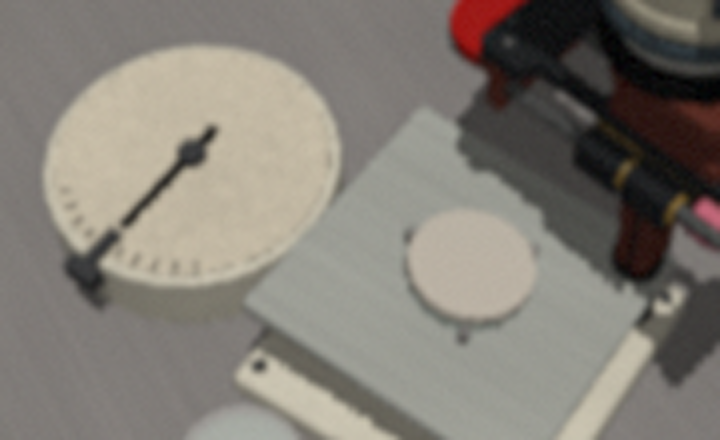

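Pointer and tab now line up: the tip at (149,101) meets the tab's inner end in the top crop, and both views put it within 2 mm. I'll hold for a second, then release gently.

>>> {"name": "servo_tool", "arguments": {
  "moves": "0 0 0 0 0 0; 0 0 0 0 0 0; 0 0 0 0 0 0; 0 0 0 0 0 0; 0 0 0 0 0 0; 0 0 0 0 0 0; 0 0 0 0 0 0; 0 0 0 0 0 0"
}}

```text
t: 6.35
ee_pos: [492.2, 143.0, 90.5]
orientation: [-0.252, 2.096, -2.095]
ft_force: [-6.7, 2.3, 7.8]
width: 0.6
```

```bash
python3 dial.py e
```

```text
top (0.3805638553755031, np.int64(39), 0.40525210525914523, np.int64(31)) tip gap mm -1.481144520330895
scene (0.37805909384457387, np.int64(22), 0.3930632012722208, np.int64(20)) tip gap mm -0.9002126683062908
6.45 [492.2  142.98  90.49] [-6.74  1.71  7.75]
```

>>> {"name": "servo_tool", "arguments": {
  "moves": "0 0 0.002 0 0 0; 0 0 0.004 0 0 0; 0 0 0.006 0 0 0; 0 0 0.008 0 0 0; 0 0 0.010 0 0 0; 0 0 0.012 0 0 0; 0 0 0.015 0 0 0; 0 0 0.02 0 0 0"
}}

```text
t: 7.45
ee_pos: [493.0, 142.8, 110.5]
orientation: [-0.251, 2.095, -2.095]
ft_force: [-0.7, 0.7, -0.9]
width: 0.5
```

>>> {"name": "servo_tool", "arguments": {
  "moves": "0 0 0.005 0 0 0; 0 0 0.015 0 0 0; 0 0 0.03 0 0 0; 0 0 0.05 0 0 0; 0 0 0.07 0 0 0; 0 0 0.09 0 0 0; 0 0 0.09 0 0 0; 0 0 0.09 0 0 0"
}}

```text
t: 8.45
ee_pos: [492.6, 142.7, 200.3]
orientation: [-0.251, 2.095, -2.095]
ft_force: [-0.8, -0.4, -0.2]
width: 0.6
```

```bash
python3 dial.py f
python3 - <<'E'
from h import *
s=grab("scene");save(s,"pics/scene_end.png")
for p in((281,232),(225,283),(349,285),(276,322)): print(p,bydepth(s,*p).round(1),bydepth(dict(np.load("scene0.npz")),*p).round(1))
V,U=np.nonzero(s["pixels"].min(2)>=0)
for (u,v) in((250,240),(300,262),(285,205),(320,240)): print("plate z",bydepth(s,u,v).round(1))
print(np.abs(s["pixels"][170:345,165:365].astype(int)-np.load("scene0.npz")["pixels"][170:345,165:365]).max(2).__gt__(40).sum())
E
```

```text
top (-0.2584639774683255, np.int64(40), 0.40431566988356654, np.int64(32)) tip gap mm -36.918622821384474
scene (-0.28138615906111325, np.int64(19), 0.3930632012722208, np.int64(20)) tip gap mm -37.468040027903676
8.55 [492.31 142.62 199.69] [-0.3  -0.1   0.16]
(281, 232) [578.8 113.3  89.9] [579.7 114.5  92.2]
(225, 283) [716.7 131.8  50.4] [716.9 132.3  51.6]
(349, 285) [535.4 270.1  86.5] [535.7 270.3  87.3]
(276, 322) [674.2 245.1  45. ] [674.  244.8  43.9]
plate z [635.   88.3  74.3]
plate z [579.8 181.2  76. ]
plate z [530.8  55.2  76.2]
plate z [519.  162.3  75.5]
2443
```

View pics/scene_end.png

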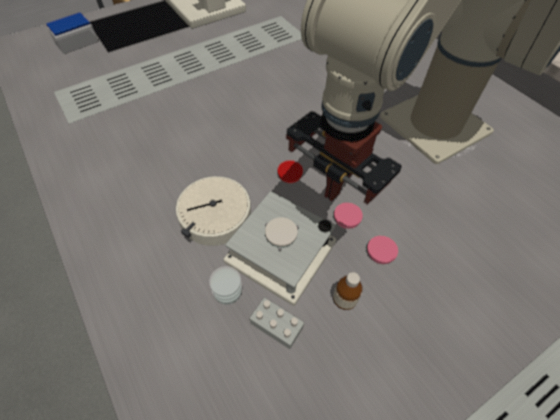

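The plate is level at z of about 75, and the pointer is back at rest. The dish at (281,232), the tab at (187,231) and the bystanders are where they were, and the arm is clear. I'll hand in.

```bash
python3 -c "
from workcell import ctrl
print(ctrl.close_job())"
```

```text
the job is handed in; nothing more can be done
None
```

I pressed the thumb pad with the closed fingertips until the pointer lined up with the tab, held it there for over a second, then let go slowly and lifted clear. The job was handed in at about t = 8.6 s, and the interface gave no verdict.

- **During the hold:** the pointer tip read about 1.5 mm (top camera) and 0.9 mm (scene camera) short of the tab. It read short at every stop. The vertical force was about 6–8 N.
- **After release:** the pointer was back at its starting reading. Plate heights measured 74–76 mm at four points, so it looks level. The dish, tab and bystanders looked unmoved to within about 2 mm, and the wrist force was near zero with the gripper about 100 mm above the pad.
- **Disagreements:** the two cameras differed by 2–4 mm in absolute position, within their calibration. My first drum-centre estimate skewed the early pointer angles by up to about 0.06 rad. I re-centred on the hub before the final approach, and the last readings rest on comparing tip to tab directly. A whole-image pixel comparison with the start was no use, because the arm was in the frame.

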